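# Open a docked vial carrier for unloading

## Task

Get the docked vial carrier ready for a colleague to slide its rack out sideways: first swing the raised orange keeper bar down over the vials until it clicks fully home, then squeeze the red catch fully closed, and after it the blue catch, so that both stay released. Then take the yellow gate by its upright black post, swing it outward past its click and hold it wide open, near a right angle to where it stood; the gate is sprung and swings back if let go, so finish while still holding it there. Leave the vials standing in the rack and the beaker, timer and jar where they are.

Things in the scene. Friction and masses are not known exactly. Their poses are not given: they have to be found in the camera images.
- carrier: vial carrier fixed to the worktop, 220 (x) x 164 (y) mm; place and yaw vary. Origin on the worktop under its middle; x runs away from the robot, along the gate and the row of vials; the gate is on the -y side. Catch rail 20 mm wide at y = -70, top z = 100 mm. The rack's row is at y = +5 mm; a clip tower (x = -96 to -86, top z = 100 mm) stands before the keeper bar's tip
- keeper (a joint): orange keeper bar, 160 x 14 x 8 mm, hinged at its +x end about the carrier's y axis. 0 = level, home over the vials; grows (rad) as the tip rises. Starts at 0.4 to 0.9, stays where left (1 N moves it). A sprung ball in the tower clicks at about 0.1 rad (2 to 4 N more at the tip), then the bar meets its stop at 0. Press its top face from above
- keeper_hinge (a point): axis of the keeper bar's hinge, at mid-thickness of the bar, carrier frame x = +82, y = +5, z = 77.5 mm
- keeper_press (a point): black rubber pad on the top face of the keeper bar, 125 mm from its hinge: a good place to press; z points away from the top face
- catch_red: catch with grey fixed tab and red slider tab; which of the rail's two places (90 mm apart) it has varies. Axes as the carrier. Origin on the rail top, z = 100 mm, midway between the tabs when squeezed. Outer faces: grey x = -15 mm, red x = +29 locked, +15 squeezed (44, then 30 mm wide). Tabs 16 mm wide (y), 6 thick, tops 34 mm above origin; slider plate 4 mm high
- catch_red_mid (a point): 34 mm above the origin of catch_red: level with the tops of its tabs, midway between them when squeezed
- catch_red_slide (a joint): travel of the red slider: 0 locked (its foot stands before a lug of the gate), 0.014 m squeezed home; it is clear of the gate from 0.010. About 6 N of friction: it stays where it is put
- catch_blue: catch with a blue slider, otherwise the same as catch_red
- catch_blue_mid (a point): same point on catch_blue
- catch_blue_slide (a joint): travel of the blue slider, as for the red
- gate (a joint): yellow gate, 180 mm long, on a vertical hinge. 0 = shut, grows (rad) as it swings outward, clockwise from above; stop at 1.6. Locked while either catch is. A ball in the dark quadrant below clicks at 0.5 to 0.7 rad (2 to 5 N more at the post); a spring pulls it shut (0.5 to 2 N at the post): let go when wide, it falls back to the click
- gate_hinge (a point): the gate's vertical hinge axis, at worktop height; carrier frame x = -90, y = -76 mm
- gate_post: upright round black grip post on the gate, 14 mm in diameter, 47 to 134 mm above the worktop; pinch it from above. The post spins freely about its own axis. Origin on that axis at worktop height, 172 mm along the gate from the hinge axis and 42 mm outside it (shut: carrier x = +82, y = -118 mm). The gate's lugs reach 86 mm height
- post_top (a point): centre of the top end of that post, 134 mm above the worktop
- vial_black: glass vial with a black cap, 27 mm in diameter, 62 mm high, standing in a hole of the rack; origin under its centre; z up. Its cap is level with z = 70 mm
- vial_white: the same with a white cap
- vial_red: the same with a red cap
- beaker: empty glass beaker, 57 mm across, 79 mm high; bystander; origin under its centre
- timer: white timer, 58 x 64 x 20 mm; bystander; origin under its centre
- jar: glass jar with a black screw cap, 61 mm across, 100 mm high; bystander behind the carrier; origin under its centre

How it is judged:
On the way, in this order (a step that is already met when the one before it is completed fails the run):
1. the keeper bar is home past its click (value of joint keeper below 0.04 rad), for 0.1 s.
2. the red catch is squeezed clear of the gate (value of joint catch_red_slide above 0.011 m), for 0.1 s.
3. the blue catch is squeezed clear of the gate (value of joint catch_blue_slide above 0.011 m), for 0.1 s.
4. the gate is past its click (value of joint gate above 0.8 rad), for 0.1 s.
At the end, for the whole second after the job is handed in: The gate stands still, opened by more than 1.2 rad, held by the fingers on its post (more than 0.5 N); the keeper bar is home (under 0.04 rad) and both catches are still squeezed (over 11 mm) (value of joint gate above 1.2 rad and velocity of joint gate between -0.1 and 0.1 rad/s and contact force between the fingers and gate_post above 0.5 N and value of joint keeper below 0.04 rad and value of joint each of catch_red_slide, catch_blue_slide above 0.011 m); the arm keeps its last pose, push and grip.
It fails at once if a vial is lifted or tipped in the rack (distance of any of vial_black, vial_white, vial_red from where it was at the start of the episode above 0.02 m or angle between any of vial_black, vial_white, vial_red's own z axis and vertical above 0.35 rad).
It fails at once if the beaker, timer or jar is shoved away (distance of any of beaker, timer, jar from where it was at the start of the episode above 0.03 m).
It also fails if it takes over 72 s, if anything falls off the work surface, if the arm or the gripper's body presses on something with over 40 N, if the wrist force passes 120 N, or if a joint passes its speed limit or range.

## Robot

A 6-joint arm with a two-finger parallel gripper is mounted at the origin on a cart in front of the work surface, level with it; the furniture and walls round the work are solid. World frame = base frame: x ahead of the robot, y to its left, z up, the work surface at z = 0. Lengths are in m, angles in rad, forces in N, time in s.
With the tool pointing down it reaches from about 0.325 to 0.775 m from the base axis. Payload 5.5 kg.
Tool frame: the origin (TCP) lies between the finger pads; the fingertips stand 8 mm ahead of it and the grasp point (between the pads) lies 11 mm behind it (tcp_to_tips is the distance from the TCP to the fingertips, in m); z points along the fingers, y is the direction in which the jaws open and shut (so a half turn about z gives the same grasp; the last joint's range is limited). The gripper opens to 88 mm and grips with 3 to 60 N. Pads are 20 mm wide; open, the fingers measure 115 mm over their backs; the gripper's body (75 mm by 178 mm) begins 61 mm behind the grasp point.
Start: joints at [1.215, 0.091, 1.231, -0, 1.82, -0.057], TCP at [0.177, 0.573, 0.231] pointing down, gripper open.
Joint ranges: [-2.87, 2.87], [-0.86, 2.18], [0.17, 2.46], [-1.51, 4.65], [0.06, 2.69], [-2.65, 2.65]. Speed limits (rad/s): [2.57, 2.57, 3.01, 3.14, 3.14, 3.14].

## Interface

Orientations are given as a unit quaternion [w, x, y, z].
In Python, from bench import * gives the robot as it stands. Calls block until the motion is done:
- move_to(position, orientation): joint-space move of the TCP to a pose.
- move_l(position, speed=0.15, orientation=None): straight line of the TCP; orientation=None keeps the orientation; speed is the mean speed in m/s.
- movej(angles): joint-space move.
- gripper_open() and close(): open the fingers fully, or close them until they stop; the grip force is fixed at half the most.
- hold(seconds).
- inverse_kinematics(position, orientation): joint angles nearest the present ones, or None.
- state(): the state.
- get_image(name): name is "scene" or "top" or "wrist"; returns a dict with "frame" (420x560x3 uint8, blue, green, red), "depth" (420x560 float32, m along the optical axis (not along the pixel's ray), 0 where there is no reading), "camera_matrix" (3x3 intrinsics, pixels), "view" (4x4, takes a point from world to camera coordinates). Camera axes: x right, y up, looking along -z (the intrinsics and any distortion apply to the point x, -y, -z); pixel columns grow to the right and rows downward; lengths in m; the calibration is good to about 2 mm. A picture is of the moment at which its call begins.
A pose or a line that the arm cannot do raises IKError and nothing moves.
- job_done(): hands the job in, once; it reports no verdict.
The state is a dict: "time": time; "joint_pos": joint angles; "dq": joint speeds; "joint_torque": joint torques, N m; "ee_pos": TCP position; "ee_rot": TCP orientation; "ft_force": force on the tool from outside, world axes, zero at the start; "moment": the same for the moment, N m; "finger_gap": finger opening in m.
Only numpy, scipy, OpenCV 4.12 (cv2) and the standard library are available. Lean on these libraries where they do the work, as an engineer would, in place of code of your own. Each camera call takes 0.05 s, during which the arm holds its last target. There are 200 camera calls.

## Working session

There is one attempt and no reset: what is moved stays moved. The work goes in short steps, each a Python script; the robot and the scene stay as the last script left them, time stands still between calls to the robot, and variables do not carry over. Pictures are saved under pics/ and viewed, about 8 in all and at most 12, crops included, and the job is handed in when it is done.

```bash
ls; mkdir -p pics
cat > h.py <<'E'
from bench import *
import numpy as np, cv2
def snap(name):
    d=get_image(name); np.savez(f'pics/{name}.npz',**d); return d
def world(d,depth=None):
    K=np.array(d["camera_matrix"]);V=np.array(d["view"]);z=d["depth"]
    v,u=np.mgrid[:z.shape[0],:z.shape[1]]
    P=np.stack([(u-K[0,2])/K[0,0]*z,-(v-K[1,2])/K[1,1]*z,-z,np.ones_like(z)],-1)
    return (P@np.linalg.inv(V).T)[...,:3]
E
python3 - <<'E'
from h import *
a=snap("scene");b=snap("top")
cv2.imwrite('pics/s1.png',a['frame']);cv2.imwrite('pics/t1.png',b['frame'])
print(state())
for d in(a,b): print(np.linalg.inv(d['view'])[:3,3], d['camera_matrix'].tolist() if hasattr(d['camera_matrix'],'tolist') else d['camera_matrix'])
E
```

```text
pics
{'time': 0.1, 'joint_pos': array([ 1.21530590e+00,  9.17384448e-02,  1.23174221e+00, -1.40276503e-05,
        1.81981761e+00, -5.66922150e-02]), 'dq': array([-2.08358734e-05, -2.97862632e-04, -2.19798321e-03,  2.77172403e-04,
       -5.21380195e-04, -9.90753717e-04]), 'joint_torque': array([ 2.35157699e-03, -4.47857344e+01, -4.07572210e+01,  6.99389353e-02,
        2.83944671e-02, -1.19602923e-04]), 'ee_pos': array([0.17653548, 0.57317345, 0.2296601 ]), 'ee_rot': array([-1.67858536e-04,  1.48845607e-01,  9.88860080e-01, -8.36146697e-04]), 'ft_force': array([-0.03983777, -0.31195908, -0.20126061]), 'moment': array([0.01586044, 0.04911442, 0.06543913]), 'finger_gap': 0.08783442133439653}
[-0.41674107 -0.47092181  0.80493405] [[481.28023585766414, 0.0, 281.61319911720847], [0.0, 481.28023585766414, 210.65245265882953], [0.0, 0.0, 1.0]]
[ 0.34762579 -0.00728629  1.65424737] [[458.01596306669427, 0.0, 282.5288315093787], [0.0, 458.01596306669427, 203.5272635814213], [0.0, 0.0, 1.0]]
```

View pics/s1.png

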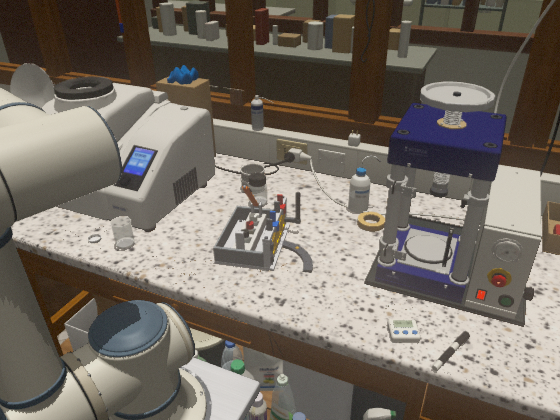

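View pics/t1.png

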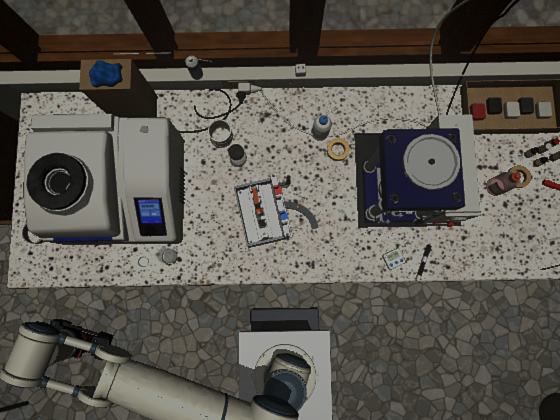

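The scene picture shows the carrier docked near (258,235), with the orange bar raised and the post at (297,207). In the top picture the carrier is centred at about (262,212), with the red catch far at (279,190), the blue one near at (283,215), and the quadrant at (303,213). The press starts at about column 358.

Run:
```python
import numpy as np,cv2
from h import world
from scipy import ndimage as nd
for n in('top','scene'):
    d=dict(np.load(f'pics/{n}.npz'));P=world(d);hsv=cv2.cvtColor(d['frame'],cv2.COLOR_BGR2HSV)
    H,S,V=[hsv[...,i] for i in range(3)]
    roi=(P[...,0]>.3)&(P[...,0]<.8)&(P[...,1]>-.2)&(P[...,1]<.25)&(P[...,2]>.03)&(P[...,2]<.25)
    for c,m in dict(red=((H<6)|(H>174))&(S>140)&(V>60),orange=(H>=6)&(H<18)&(S>120)&(V>60),yellow=(H>20)&(H<35)&(S>120),blue=(H>100)&(H<125)&(S>120)&(V>50),black=(V<45)).items():
        l,k=nd.label(m&roi)
        for i in range(1,k+1):
            q=P[l==i]
            if len(q)>3: print(n,c,len(q),np.argwhere(l==i).mean(0).round(),'med',np.median(q,0).round(3),'min',q.min(0).round(3),'max',q.max(0).round(3))
    if n=='top':
        m=(P[...,2]>.04)&roi; q=P[m]
        print('press y edge', [ (x,round(float(P[(abs(P[...,0]-x)<.01)&(P[...,2]>.05)&(P[...,1]<-.15)][:,1].max()),3)) for x in(.4,.5,.6,.7) if ((abs(P[...,0]-x)<.01)&(P[...,2]>.05)&(P[...,1]<-.15)).any()])
        c=d['frame'][150:260,210:340];cv2.imwrite('pics/t1c.png',cv2.resize(c,None,fx=6,fy=6,interpolation=cv2.INTER_CUBIC)[:600])
```

```text
top red 6 [186. 276.] med [0.641 0.019 0.138] min [0.64  0.015 0.132] max [0.644 0.025 0.141]
top red 40 [190. 278.] med [0.633 0.013 0.105] min [0.621 0.002 0.098] max [0.647 0.023 0.12 ]
top red 9 [211. 261.] med [0.565 0.073 0.072] min [0.551 0.07  0.061] max [0.573 0.077 0.199]
top orange 62 [196. 255.] med [0.609 0.09  0.129] min [0.579 0.078 0.085] max [0.645 0.103 0.168]
top orange 19 [210. 258.] med [0.552 0.077 0.194] min [0.542 0.07  0.05 ] max [0.565 0.092 0.203]
top blue 49 [215. 284.] med [ 0.546 -0.004  0.106] min [ 0.532 -0.017  0.101] max [0.556 0.007 0.139]
top black 181 [152. 236.] med [0.771 0.158 0.101] min [0.748 0.133 0.075] max [0.798 0.186 0.11 ]
top black 32 [180. 288.] med [ 0.667 -0.022  0.091] min [ 0.664 -0.026  0.042] max [ 0.675 -0.012  0.141]
top black 6 [181. 269.] med [0.677 0.047 0.045] min [0.674 0.041 0.04 ] max [0.679 0.052 0.053]
top black 13 [183. 261.] med [0.672 0.071 0.041] min [0.668 0.056 0.03 ] max [0.675 0.088 0.056]
top black 10 [185. 252.] med [0.665 0.105 0.043] min [0.662 0.096 0.031] max [0.667 0.116 0.059]
top black 11 [187. 244.] 
[... 929 characters left out ...]
 251.] med [0.567 0.075 0.072] min [0.556 0.071 0.071] max [0.576 0.079 0.074]
scene orange 15 [188. 247.] med [0.55  0.072 0.191] min [0.544 0.07  0.067] max [0.753 0.182 0.198]
scene yellow 5 [217. 280.] med [0.62  0.009 0.075] min [0.616 0.007 0.073] max [0.628 0.011 0.075]
scene yellow 4 [238. 272.] med [ 0.522 -0.012  0.074] min [ 0.515 -0.018  0.072] max [ 0.524 -0.011  0.076]
scene yellow 4 [248. 274.] med [ 0.533 -0.011  0.032] min [ 0.526 -0.014  0.03 ] max [ 0.537 -0.01   0.033]
scene blue 5 [211. 272.] med [0.551 0.001 0.137] min [ 0.548 -0.003  0.136] max [0.555 0.005 0.139]
scene blue 23 [223. 275.] med [ 0.543 -0.011  0.107] min [ 0.533 -0.017  0.104] max [ 0.555 -0.004  0.112]
```

View pics/t1c.png

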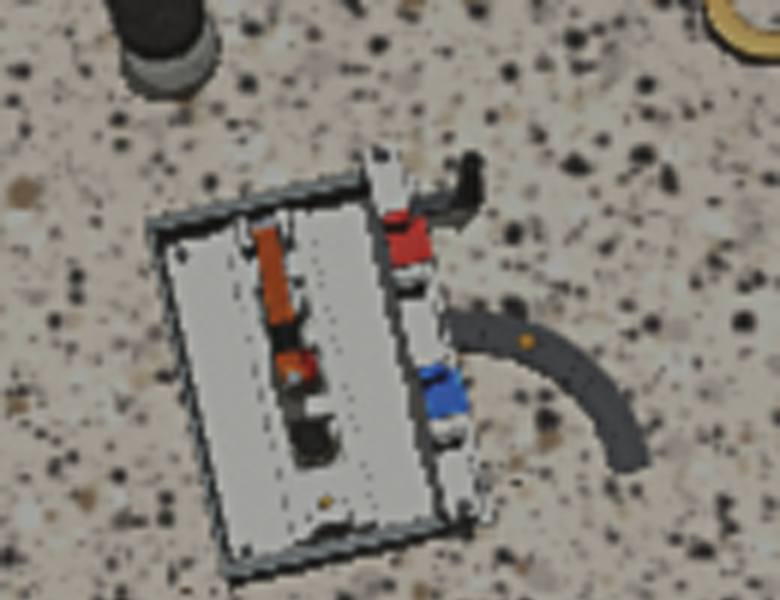

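The crop shows red at the far place and blue at the near one, the post beyond red at (470,180), and the bar raised toward the near side. Yaw comes out at about 0.19 and the origin at about (0.565, 0.080). The keeper bar line agrees with this, but the catches are about 8 mm off in y, so I'll take a close look from the wrist.

```bash
cat >> h.py <<'E'
def quat(b):  # tool down, jaws open along world angle b
    f=(b+np.pi/2)/2; return [0,np.cos(f),np.sin(f),0]
E
python3 - <<'E'
from h import *
d=dict(np.load('pics/top.npz'));P=world(d).reshape(-1,3)
r=np.hypot(P[:,0],P[:,1])
m=(P[:,1]>.2)&(P[:,2]>.05)&(P[:,0]>.25)&(P[:,0]<1); print('instr min radius',r[m].min(), P[m][r[m].argmin()], 'near .65 maxz',P[m&(r<.65)][:,2].max() if (m&(r<.65)).any() else None)
move_to([.177*.69,.573*.69,.42],quat(1.27)); print(state()['time'])
move_to([.40,.04,.42],quat(.193)); print(state()['time'])
move_to([.50,.03,.36],quat(.193)); s=state();print(s['time'],s['ee_pos'],s['ft_force'])
w=snap('wrist');cv2.imwrite('pics/w1.png',w['frame']);print(np.linalg.inv(w['view']).round(3).tolist())
E
```

```text
instr min radius 0.554483615842755 [0.39355381 0.39059888 0.08615126] near .65 maxz 0.20800332490475792
1.1333
2.7833
3.325 [0.49970236 0.0307593  0.35971724] [0.02629024 0.16596522 0.90529697]
[[0.981, -0.185, -0.053, 0.486], [0.192, 0.941, 0.278, 0.107], [-0.001, -0.283, 0.959, 0.514], [0.0, 0.0, 0.0, 1.0]]
```

View pics/w1.png

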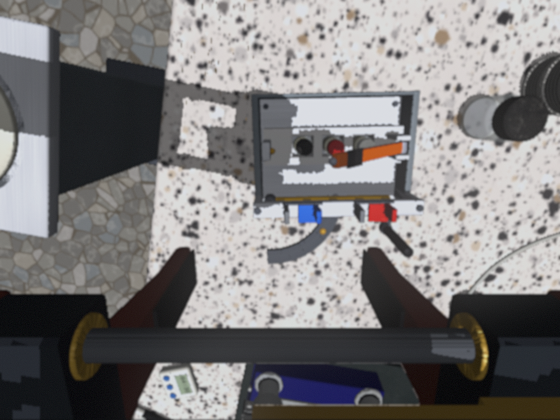

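The wrist view shows the whole carrier, with blue at (308,214), red at (380,212), the post from (385,228) to (408,252), the pad at (352,160) and the rail along row 212. I'll fit the pose from the depth cloud.

```bash
cat > fit.py <<'E'
from h import *
w=dict(np.load('pics/wrist.npz'));P=world(w);hsv=cv2.cvtColor(w['frame'],cv2.COLOR_BGR2HSV);H,S,V=[hsv[...,i].astype(int) for i in range(3)]
valid=(w['depth']>0)&(np.arange(420)[:,None]<275)
def C(q,o,y):
    c,s=np.cos(y),np.sin(y); e=q[:,:2]-o; return np.c_[e@[c,s],e@[-s,c],q[:,2]]
o=np.array([.565,.080]);ya=.193
red=((H<6)|(H>174))&(S>140);blue=(H>100)&(H<125)&(S>120);dark=V<50
Q=C(P.reshape(-1,3),o,ya).reshape(P.shape)
rail=valid&(abs(Q[...,2]-.1)<.006)&(Q[...,1]<-.04)&(Q[...,1]>-.12)&(S<60)&(V>90)
q=P[rail];mu=q[:,:2].mean(0);u=np.linalg.svd(q[:,:2]-mu,full_matrices=False)[2][0];print('rail yaw',np.arctan2(*(u*np.sign(u[0]))[::-1]),rail.sum())
def pr(n,m):
    q=Q[m]; print(n,len(q),(np.percentile(q,[3,50,97],axis=0)*1000).round(1).tolist())
pr('rail',rail)
near=valid&(abs(Q[...,0])<.15)&(abs(Q[...,1])<.15)
for n,m in(('red',red),('blue',blue)):
    m=m&near&(Q[...,1]<-.05)
    pr(n+' plate',m&(abs(Q[...,2]-.104)<.004)); pr(n+' tabtop',m&(abs(Q[...,2]-.134)<.004))
pr('grey tabs tops near',near&(abs(Q[...,2]-.134)<.005)&(Q[...,1]<-.05)&(Q[...,1]>-.1)&~red&~blue)
pr('posttop',near&(Q[...,2]>.128)&(Q[...,2]<.14)&(Q[...,1]<-.1)); pr('post',near&(Q[...,2]>.1)&(Q[...,1]<-.1))
pr('orange',near&(H>=6)&(H<18)&(S>130)&(Q[...,2]>.08)&(abs(Q[...,1])<.03))
pr('pad',near&dark&(Q[...,2]>.15)&(abs(Q[...,1])<.03))
for z0,z1 in((.03,.06),(.06,.08)): pr(f'body z{z0}',near&(Q[...,2]>z0)&(Q[...,2]<z1))
for n in('blackcap',): pr(n,near&dark&(abs(Q[...,2]-.07)<.005)&(abs(Q[...,1])<.03))
E
python3 fit.py
```

```text
rail yaw 0.21550659121355717 1624
rail 1624 [[-101.8, -85.9, 98.0], [1.1, -75.2, 100.6], [108.4, -65.4, 103.8]]
red plate 283 [[43.0, -89.6, 103.2], [52.6, -79.8, 104.6], [63.9, -68.5, 106.2]]
red tabtop 46 [[61.6, -79.8, 132.0], [63.4, -73.6, 134.5], [65.6, -67.3, 135.6]]
blue plate 266 [[-46.8, -91.2, 103.1], [-37.8, -80.6, 104.6], [-28.6, -69.9, 106.2]]
blue tabtop 65 [[-28.4, -83.9, 130.1], [-25.7, -76.2, 134.1], [-23.1, -68.9, 135.5]]
grey tabs tops near 192 [[-65.2, -83.9, 129.4], [24.2, -76.1, 133.9], [66.6, -68.0, 135.7]]
posttop 112 [[80.2, -127.9, 128.5], [85.1, -120.9, 134.0], [91.4, -115.8, 135.7]]
post 228 [[79.8, -126.7, 102.4], [83.4, -119.3, 127.4], [91.1, -115.7, 135.4]]
orange 607 [[-18.3, -5.5, 91.6], [32.7, 0.8, 141.9], [77.6, 6.5, 196.9]]
pad 853 [[-124.3, -29.4, 171.3], [-117.6, -25.0, 367.3], [8.1, 4.7, 381.9]]
body z0.03 6039 [[-105.3, -78.8, 33.3], [-6.1, 9.3, 43.6], [109.2, 67.2, 54.9]]
body z0.06 771 [[-97.8, -119.6, 61.5], [1.8, -0.3, 70.3], [105.3, 12.8, 78.6]]
blackcap 193 [[-48.7, -9.2, 68.5], [-39.5, -0.3, 70.3], [-30.5, 8.6, 72.1]]
```

The fit agrees across the rail, keeper, cap and post after a shift of about (+3,-5) mm. I take yaw 0.208 and origin (0.5689, 0.0757), with the red catch at x≈+35 and the blue at x≈-55. Next I press the keeper along its arc.

```bash
cat >> h.py <<'E'
YAW=.208; O=np.array([.5689,.0757])
def W(x,y,z):  # carrier mm -> world m
    c,s=np.cos(YAW),np.sin(YAW); return [O[0]+(c*x-s*y)/1e3,O[1]+(s*x+c*y)/1e3,z/1e3]
TIP=8
E
cat > keeper.py <<'E'
from h import *
q=quat(YAW); close()
move_to(W(-2,5,235),q); b=state()['ft_force']; print(state()['time'],state()['finger_gap'],b)
for th in (.88,.7,.5,.3,.18):
    c,s=np.cos(th),np.sin(th)
    move_l(W(82-125*c+4*s,5,77.5+125*s+4*c+TIP),speed=.1,orientation=q)
    print(th,(state()['ft_force']-b).round(2))
z=77.5+125*np.sin(.18)+4+TIP
while z>78+TIP:
    z-=1.5; move_l(W(-43,5,z),speed=.05); s=state(); f=(s['ft_force']-b)[2]
    print(round(z-TIP,1),round(s['ee_pos'][2]*1e3-TIP,1),round(f,1))
    if f>14: break
hold(.3);print(state()['time'],state()['ft_force']-b)
E
python3 keeper.py
```

```text
5.3667 0.000532038345231123 [-0.20709034 -0.34906159  0.8704013 ]
0.88 [ 0.32  0.29 -0.72]
0.7 [ 0.23  0.6  -0.07]
0.5 [ 1.83  0.41 -0.3 ]
0.3 [-0.75  0.54 -0.74]
0.18 [ 0.3   0.17 -1.28]
102.4 102.8 -1.0
100.9 100.9 -0.2
99.4 99.2 -1.2
97.9 97.7 -1.4
96.4 96.6 1.2
94.9 94.6 0.2
93.4 92.9 0.0
91.9 91.5 -0.7
90.4 90.2 -1.5
88.9 88.7 -0.9
87.4 87.3 -0.6
85.9 85.7 -0.7
84.4 84.2 -1.6
82.9 82.7 -1.0
81.4 81.7 2.1
79.9 81.3 6.9
78.4 81.1 13.0
76.9 80.7 17.5
12.3 [-8.28693336 -0.31417935 17.43989793]
```

The pad reached a hard stop at 81 mm, where home should be 81.5 mm, with 17 N. I retract and look from over the catches.

```bash
python3 - <<'E'
from h import *
q=quat(YAW)
move_l(W(-43,5,150),speed=.2); gripper_open()
move_to(W(10,-75,285),q); print(state()['time'])
w=snap('wrist');cv2.imwrite('pics/w2.png',w['frame'])
E
python3 fit.py | grep -v body
```

```text
14.85
rail yaw 0.21211796579810904 2384
rail 2384 [[-98.9, -88.0, 98.9], [7.8, -75.9, 100.6], [109.1, -65.9, 103.7]]
red plate 392 [[42.8, -88.8, 103.2], [52.1, -78.3, 104.6], [61.4, -68.1, 105.9]]
red tabtop 46 [[62.7, -80.0, 133.3], [64.4, -72.4, 134.6], [65.8, -67.5, 135.7]]
blue plate 344 [[-46.9, -91.1, 102.8], [-39.2, -79.5, 104.5], [-29.8, -69.3, 106.3]]
blue tabtop 116 [[-28.1, -83.0, 130.2], [-25.0, -75.8, 134.1], [-21.9, -69.0, 135.6]]
grey tabs tops near 311 [[-65.5, -84.1, 129.6], [25.3, -76.0, 134.1], [67.3, -67.7, 135.6]]
posttop 167 [[80.3, -127.2, 128.5], [85.7, -120.8, 134.0], [91.8, -115.9, 135.7]]
post 306 [[79.9, -126.8, 101.9], [84.8, -118.8, 130.5], [91.8, -115.5, 135.5]]
orange 1560 [[-67.5, -7.4, 80.6], [16.0, -0.7, 82.1], [74.1, 5.5, 83.5]]Traceback (most recent call last):
  File "fit.py", line 21, in <module>
    pr('pad',near&dark&(Q[...,2]>.15)&(abs(Q[...,1])<.03))
    ~~^^^^^^^^^^^^^^^^^^^^^^^^^^^^^^^^^^^^^^^^^^^^^^^^^^^^
  File "fit.py", line 12, in pr
    q=Q[m]; print(n,len(q),(np.percentile(q,[3,50,97],axis=0)*1000).round(1).tolist())
                            ~~~~~~~~~~~~~^^^^^^^^^^^^^^^^^^^^
    return _quantile_unchecked(
        a, q, axis, out, overwrite_input, method, keepdims, weights)
    return _ureduce(a,
                    func=_quantile_ureduce_func,
    ...<5 lines>...
                    overwrite_input=overwrite_input,
                    method=method)
    r = func(a, **kwargs)
    result = _quantile(arr,
                       quantiles=q,
    ...<2 lines>...
                       out=out,
                       weights=wgt)
    slices_having_nans = np.isnan(arr[-1, ...])
                                  ~~~^^^^^^^^^
IndexError: index -1 is out of bounds for axis 0 with size 0
```

View pics/w2.png

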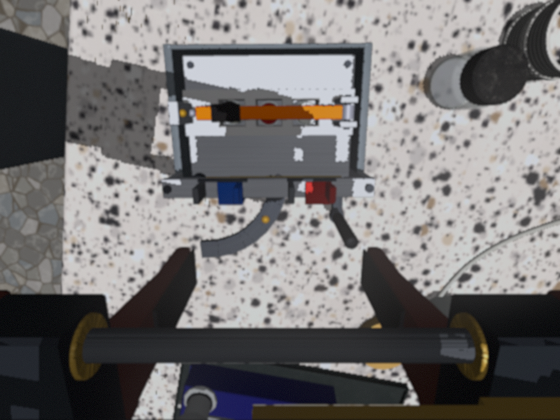

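The bar is level: orange top z is 80.6–83.5 mm along its full length, with blue at (230,190), red at (320,190) and the post's tip near (352,243). Now the red catch.

```bash
cat > squeeze.py <<'E'
from h import *
import sys
def p(t):
    s=state(); c,n=np.cos(YAW),np.sin(YAW); e=s['ee_pos'][:2]-O
    print(t,round(s['time'],2),'gap',round(s['finger_gap']*1e3,1),'car',round((c*e[0]+n*e[1])*1e3,1),round((-n*e[0]+c*e[1])*1e3,1),round(s['ee_pos'][2]*1e3,1),'f',s['ft_force'].round(1))
X=float(sys.argv[1]); q=quat(YAW)
move_to(W(X+2,-70,185),q); p('above')
move_l(W(X+2,-70,112+TIP),speed=.12); p('down')
close(); p('closed')
move_l(W(X,-70,112+TIP),speed=.02); hold(.3); p('shifted')
gripper_open(); move_l(W(X+2,-70,185),speed=.2); p('up')
E
python3 squeeze.py 35
```

```text
above 15.39 gap 87.7 car 36.1 -69.2 184.2 f [0.2 0.  0.6]
down 16.08 gap 87.7 car 37.5 -70.2 121.4 f [ 0.6 -0.3  0.4]
closed 17.01 gap 29.4 car 33.7 -70.0 120.0 f [-15.4  -1.8   6. ]
shifted 17.56 gap 29.6 car 33.6 -70.0 120.1 f [-7.1 -1.1  2. ]
up 19.04 gap 87.6 car 37.2 -70.1 184.9 f [-0.3 -0.2 -0.8]
```

Red is squeezed home: the gap was 29.6 mm, against 30 mm when closed. It settled about 1.4 mm toward −x, so I shift the blue target to match.

```bash
python3 squeeze.py -56
python3 - <<'E'
from h import *
move_to(W(10,-85,270),quat(YAW))
w=snap('wrist');cv2.imwrite('pics/w3.png',w['frame']);print(state()['time'])
E
python3 fit.py 2>/dev/null| grep -E 'tab|post|plate|orange'
```

```text
above 19.49 gap 88.1 car -55.0 -69.9 183.3 f [0.1 0.9 0.2]
down 20.18 gap 88.0 car -53.6 -70.0 120.3 f [-0.6  0.3 -0.3]
closed 21.11 gap 29.8 car -56.4 -70.1 120.2 f [-10.6  -2.2   5. ]
shifted 21.66 gap 29.6 car -56.4 -70.1 120.3 f [-5.5 -1.   4.8]
up 23.14 gap 88.0 car -53.9 -70.0 184.8 f [-0.7  0.4 -0.4]
23.7
red plate 398 [[31.9, -89.1, 103.2], [39.9, -79.0, 104.6], [48.1, -68.5, 105.9]]
red tabtop 104 [[47.6, -81.2, 130.5], [49.7, -74.2, 134.5], [52.4, -67.3, 135.7]]
blue plate 374 [[-60.2, -91.3, 102.8], [-53.3, -79.6, 104.5], [-37.3, -68.5, 106.9]]
blue tabtop 133 [[-41.8, -83.8, 130.6], [-38.8, -76.4, 134.2], [-36.2, -69.3, 135.6]]
grey tabs tops near 297 [[-65.6, -84.0, 129.8], [23.7, -76.0, 134.2], [53.6, -68.0, 135.8]]
posttop 187 [[80.0, -127.5, 128.9], [85.7, -120.9, 134.0], [91.9, -115.8, 135.5]]
post 342 [[79.9, -126.9, 102.1], [84.5, -118.8, 130.8], [91.7, -115.5, 135.3]]
orange 1771 [[-67.4, -7.3, 80.6], [16.5, -0.8, 82.0], [74.4, 5.7, 83.5]]
```

View pics/w3.png

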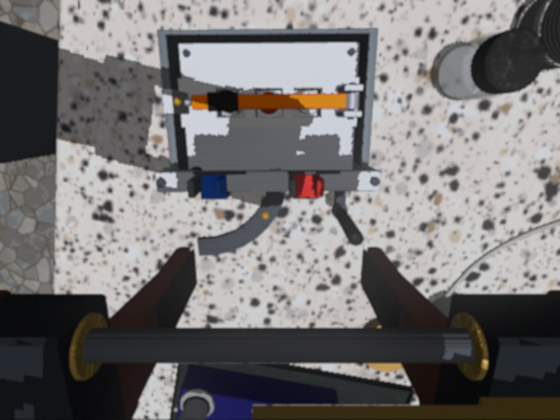

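Both slider tabs have moved about 14 mm (red at (308,186), blue at (214,186)), the bar is still home, and the post reads (85.7,-121), as predicted. Next I pinch the post and swing the gate.

```bash
cat > gate.py <<'E'
from h import *
def post(th):
    a=np.arctan2(-42,172)-th; r=np.hypot(172,42); return -90+r*np.cos(a),-76+r*np.sin(a)
beta=lambda th: YAW+.6-max(0,th-.8)/.65*.5
Z=110
pose=lambda th,z=Z:(W(*post(th),z),quat(beta(th)))
ths=np.arange(.1,1.46,.09)
for t in ths: assert inverse_kinematics(*pose(t)) is not None,t
def p(t):
    s=state(); c,n=np.cos(YAW),np.sin(YAW); e=s['ee_pos'][:2]-O; x,y=c*e[0]+n*e[1],-n*e[0]+c*e[1]
    print(t,round(s['time'],2),'gap',round(s['finger_gap']*1e3,1),'th',round(np.arctan2(-42,172)-np.arctan2(y+.076,x+.09),3),'r',round(np.hypot(x+.09,y+.076)*1e3,1),'f',s['ft_force'].round(1))
E
cat > g1.py <<'E'
from gate import *
move_to(*pose(0,190)); move_l(pose(0)[0],speed=.12); p('down'); close(); p('closed')
s=state()
if .011<s['finger_gap']<.017:
    for t in ths:
        w,q=pose(t); move_l(w,speed=.06,orientation=q); p(round(t,2))
        if np.abs(state()['ft_force']).max()>35: print('stop'); break
w=snap('wrist');cv2.imwrite('pics/w4.png',w['frame']);d=snap('scene');cv2.imwrite('pics/s4.png',cv2.resize(d['frame'][130:330,180:460],None,fx=2.8,fy=2.8))
p('end')
E
python3 g1.py
```

```text
down 25.16 gap 87.8 th -0.0 r 177.5 f [-1.4 -0.2  0.1]
closed 26.29 gap 13.0 th 0.001 r 176.8 f [-1.8 -0.8 -0. ]
0.1 26.73 gap 13.2 th 0.103 r 177.0 f [-1.8  0.7 -0.1]
0.19 27.15 gap 13.5 th 0.193 r 177.2 f [ 0.5 -0.1 -0.5]
0.28 27.57 gap 13.6 th 0.283 r 177.3 f [ 1.3 -0.2 -1.6]
0.37 27.98 gap 13.6 th 0.373 r 177.4 f [ 3.4 -0.  -2.7]
0.46 28.4 gap 13.3 th 0.46 r 177.4 f [ 5.5 -2.4 -2.9]
0.55 28.82 gap 13.5 th 0.549 r 177.6 f [ 6.3 -2.5 -2. ]
0.64 29.23 gap 13.3 th 0.646 r 177.8 f [ 2.9 -6.3 -2. ]
0.73 29.65 gap 13.4 th 0.731 r 177.9 f [ 6.4 -4.4 -2.7]
0.82 30.07 gap 13.3 th 0.821 r 178.0 f [ 5.6 -4.6 -2.8]
0.91 30.48 gap 13.4 th 0.912 r 178.2 f [ 5.9 -5.5 -3.1]
1.0 30.9 gap 13.2 th 1.002 r 178.3 f [ 6.  -5.8 -4. ]
1.09 31.32 gap 13.3 th 1.093 r 178.4 f [ 4.6 -7.9 -3.8]
1.18 31.73 gap 13.6 th 1.183 r 178.6 f [ 4.7 -8.5 -3.2]
1.27 32.15 gap 13.1 th 1.273 r 178.7 f [ 4.1 -8.7 -3.7]
1.36 32.57 gap 13.0 th 1.363 r 178.8 f [ 2.8 -8.2 -2.9]
1.45 32.98 gap 13.3 th 1.453 r 178.9 f [ 1.9 -9.4 -4. ]
end 33.08 gap 13.3 th 1.453 r 178.9 f [ 1.8 -9.9 -3.3]
```

View pics/s4.png

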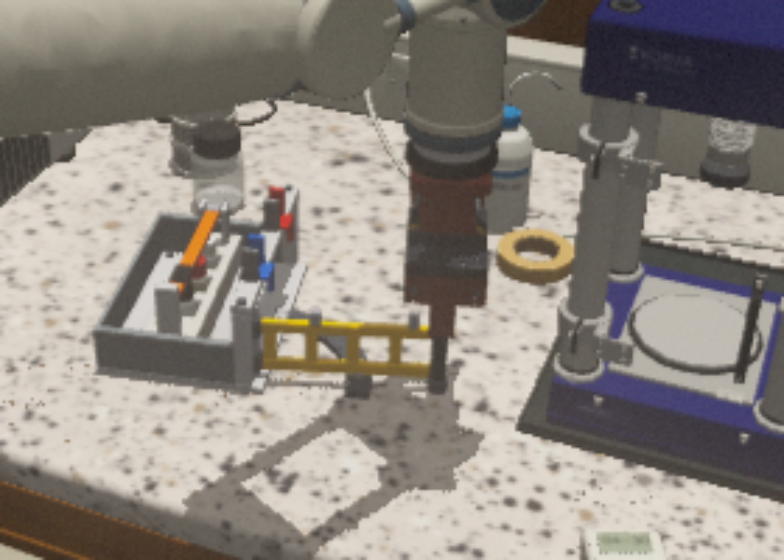

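View pics/w4.png

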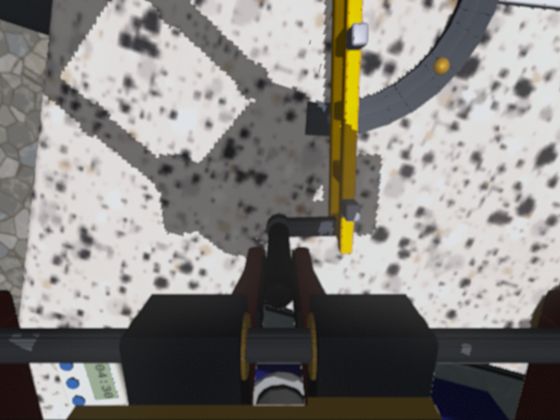

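```bash
python3 fit.py 2>/dev/null| grep -E 'tabtop|plate|orange'; python3 -c "
from gate import *
hold(.5);p('now');print(state()['dq'].round(4))"
```

```text
now 33.58 gap 13.5 th 1.452 r 178.9 f [  2.  -10.4  -3.5]
[0.0017 0.0005 0.0003 0.003  0.0002 0.0007]
```

The scene picture shows the yellow gate at about a right angle, with the post in the fingers at (440,340), the bar down and the catches closed. The wrist picture shows the post gripped at (280,260). The arm is still, so I hand the job in.

```bash
python3 -c "
from gate import *
job_done();p('after')"
```

```text
the job is handed in; nothing more can be done
the job is handed in; nothing more can be done
```

The job is handed in at about 34 s on the robot's clock, with the gripper still holding the gate open by its post. No verdict was reported.

- **Keeper bar:** I pressed it down to a hard stop at about 81 mm with 17 N. Home should be 81.5 mm. A depth check afterwards showed its top level at about 82 mm along its whole length. I didn't see a clear force peak for the click itself, so "home" rests on the stop height and the level bar.
- **Catches:** I squeezed red, then blue. Each closed to a 29.6 mm finger gap (30 mm when fully closed), and both sliders had moved about 14 mm when measured from the wrist camera.
- **Gate:** I swung it to about 1.45 rad, judged from the arm's position, and the picture shows it near a right angle. The finger gap on the post is 13.3–13.5 mm and the arm is still. The wrist force is about 11 N, a bit more than the spring alone should need. The path ran about 2 mm wide of the gate's arc, which probably explains the rest.
- **Unconfirmed at the end:** my last depth check of the bar and catches found nothing because the carrier was out of the wrist camera's view. The final scene picture does show the bar down and both catches closed. The vials and bystanders I checked only by eye, and those in view looked undisturbed. A state reading after hand-in was refused.

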